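# Square a stack of boards and start the strapper

## Task

Tidy the stack of four brown laminate boards on the strapping bed by pushing and tapping its open edges until all four lie squarely on top of one another in the same order as now, flush against both stop fences. Only when the stack is square, press the start button on the control box fully down and let it go. Leave the carton, bottle, can and tape roll where they stand.

Things in the scene. Friction and masses are not known exactly. Their poses are not given: they have to be found in the camera images.
- bed: strapping bed: bare steel plate fixed to the bench, 220 (x) x 270 (y) x 12 mm thick, with upright dark steel stop fences along its far (+x) and left (+y) edges; near and right sides are open. Origin: centre of the plate's underside; top face at z = 12 mm. A board flush with both fences and square has its centre at x = +40, y = +40 mm and its axes along the bed's
- bed_corner (a point): inner corner where the two fences' faces meet, at the plate's top face; at x = +95, y = +120, z = 12 mm of the bed, axes as the bed. Fences are 8 mm thick and 44 mm high above the plate; the far one runs 227 mm to the right from here, the left one 190 mm towards the robot
- pad1: the lowest of four equal loose plain brown laminate boards, 110 (its x) x 160 (its y) x 8 mm thick, about 220 g, lying flat in an untidy stack on the bed; origin: centre of its underside
- pad2: the second of four equal loose plain brown laminate boards, 110 (its x) x 160 (its y) x 8 mm thick, about 220 g, lying flat in an untidy stack on the bed; origin: centre of its underside
- pad3: the third of four equal loose plain brown laminate boards, 110 (its x) x 160 (its y) x 8 mm thick, about 220 g, lying flat in an untidy stack on the bed; origin: centre of its underside
- pad4: the top of four equal loose plain brown laminate boards, 110 (its x) x 160 (its y) x 8 mm thick, about 220 g, lying flat in an untidy stack on the bed; origin: centre of its underside
- control_box: grey control box fixed to the bench, 120 (x) x 100 (y) x 55 mm high, with the start button in the middle of its top; origin: centre of its underside. It stands left or right of the bed; the carton is on the other side
- start_top (a point): centre of the top face of the start button, a round black button 40 mm across that is pressed straight down
- start (a joint): travel of the start button in m: 0 released, 0.006 fully down; it springs back and takes about 5 N
- carton: small closed cardboard carton, 120 x 100 x 75 mm high, loose, not part of the job; origin: centre of its underside
- flask: white plastic bottle, 68 mm across, 170 mm high, standing loose, not part of the job; origin: centre of its underside
- can: aluminium spray can, 60 mm across, 150 mm high, standing loose, not part of the job; origin: centre of its underside
- tape: grey roll of tape lying flat on the bench, 100 mm across, 48 mm high, loose, not part of the job; origin: centre of its underside
Not all that is in view belongs to the job. Leave any blue look-alike of the pad2 alone. Leave any red look-alike of the pad4 alone.

How it is judged:
By the outcome, as a careful person would: the job done as asked, in the order asked, and still so for the second after the job is handed in, with the robot touching nothing.
It also fails if it takes over 67 s, if anything falls off the work surface, if the arm or the gripper's body presses on something with over 40 N, if the wrist force passes 120 N, or if a joint passes its speed limit or range.

## Robot

A 7-joint arm with a two-finger parallel gripper is mounted at the origin on the work surface. World frame = base frame: x ahead of the robot, y to its left, z up, the work surface at z = 0. Lengths are in m, angles in degrees, forces in N, time in s.
With the tool pointing down it reaches from about 0.425 to 0.825 m from the base axis. Payload 3.6 kg.
Tool frame: the origin (TCP) lies at the centre of the arm's flange, where the gripper is bolted on; the fingertips stand 186 mm ahead of it and the grasp point (between the pads) lies 167 mm ahead of it; z points along the fingers, y is the line along which they close (so a half turn about z gives the same grasp; the last joint's range is limited). The gripper opens to 93 mm and grips with 3 to 60 N. Pads are 15 mm wide; open, the fingers measure 128 mm over their backs; the gripper's body (75 mm by 188 mm) begins 65 mm behind the grasp point.
Start: joints at [-65.403, 35.231, -0.722, 81.555, 0.464, 63.22, -2.315], TCP at [0.286, 0.584, 0.405] pointing down, gripper open.
Joint ranges: [-178.69, 178.69], [-17.37, 117.87], [-77.05, 75.6], [15.02, 138.74], [-78.02, 258.01], [0.78, 113.62], [-162.83, 162.83]. Speed limits (degrees/s): [159.86, 159.86, 180, 180, 180, 180, 180].

## Interface

Orientations are given as [roll, pitch, yaw] about the fixed x, y, z axes, in that order (R = Rz(yaw) Ry(pitch) Rx(roll)).
In Python, from station import robot gives the robot as it stands. Calls block until the motion is done:
- robot.reach(position, orientation): joint-space move of the TCP to a pose.
- robot.move_l(position, rot=None, feed=0.15): straight line of the TCP; rot=None keeps the orientation; feed is the mean speed in m/s.
- robot.set_joints(angles): joint-space move.
- robot.grip(opening): opening from 0.0 (shut) to 1.0 (fully open); the grip force is fixed at half the most; returns when the fingers have stopped.
- robot.pause(seconds).
- robot.ik(position, orientation): joint angles nearest the present ones, or None.
- robot.camera(name): name is "scene" or "top" or "wrist"; returns (picture, depth): 384x512x3 uint8, red, green, blue; 384x512 float32, m along the optical axis (not along the pixel's ray), 0 where there is no reading.
- robot.camera_model(name): a dict with "camera_matrix" (3x3 intrinsics, pixels), "D" ([k1, k2, p1, p2, k3] as OpenCV has them; the pictures are not rectified), "R" (3x3) and "t" (3): a world point X has camera coordinates R X + t; the wrist camera has in their place "mount" (4x4, takes a point from camera to tool coordinates, whose origin is the TCP and whose axes are the flange's). Camera axes: x right, y down, z forward; pixel columns grow to the right and rows downward; lengths in m; the calibration is good to about 2 mm. A picture is of the moment at which its call begins: read the wrist's pose just before it. camera_model takes no time and is no camera call.
A pose or a line that the arm cannot do raises robot.Unreachable and nothing moves.
- robot.sign_off(): hands the job in; it is judged then, once.
Trained networks look in the newest picture that a camera, given by its name, has taken for a name from the list of things; names that differ only in an ending like _2 or _b are one class to them, and where a whole thing is asked for, a point or a joint stands for the part that bears it (a point fixed in the world has none). Each returns a list of dicts, best first, with "score" (0 to 1); they miss things now and then, are a little off and sometimes report something else, mostly with a low value. They report only what shows in the picture. A call takes as long as a camera call. They do not tell look-alikes from the thing itself.
- robot.recognise(target, camera): "centre" ([column, row] in pixels, amid what is visible of it).
- robot.pinpoint(target, camera): "centre" ([column, row] in pixels: a listed point, or the origin of a listed thing).
Readings, each from a call of its own:
- robot.get_time(): time.
- robot.get_qpos(): joint angles.
- robot.get_joint_vel(): joint speeds.
- robot.get_effort(): joint torques, N m.
- robot.get_tcp_pos(): TCP position.
- robot.get_ee_rot(): TCP orientation.
- robot.get_ft_force(): force on the tool from outside, world axes, zero at the start.
- robot.get_wrist_torque(): the same for the moment, N m.
- robot.get_opening(): opening from 0.0 (shut) to 1.0 (fully open).
- robot.get_finger_force(): force on a finger pad.
Only numpy, scipy, OpenCV 4.12 (cv2) and the standard library are available. Lean on these libraries where they do the work, as an engineer would, in place of code of your own. Each camera call takes 0.05 s, during which the arm holds its last target. There are 200 camera calls.

## Working session

There is one attempt and no reset: what is moved stays moved. The work goes in short steps, each a Python script; the robot and the scene stay as the last script left them, time stands still between calls to the robot, and variables do not carry over. Pictures are saved under pics/ and viewed, at most 10 in all, crops included, and the job is handed in when it is done.

```bash
mkdir -p pics
cat > h.py <<'E'
import numpy as np, cv2
from station import robot
def cam(n):
    p,d=robot.camera(n); return p,d,robot.camera_model(n)
def ray(m,px):
    K=np.array(m["camera_matrix"]);D=np.array(m["D"],float)
    return cv2.undistortPoints(np.array(px,float).reshape(-1,1,2),K,D).reshape(-1,2)
def world(m,px,z):
    """pixels -> world at height z"""
    u=ray(m,px);R=np.array(m["R"]);t=np.array(m["t"])
    c=-R.T@t; d=np.c_[u,np.ones(len(u))]@R
    return c+d*((z-c[2])/d[:,2])[:,None]
def cloud(m,d):
    v,u=np.mgrid[0:d.shape[0],0:d.shape[1]]
    n=ray(m,np.stack([u,v],-1).reshape(-1,2)); z=d.reshape(-1)
    P=np.c_[n*z[:,None],z]; R=np.array(m["R"]);t=np.array(m["t"])
    W=(P-t)@R; W[z==0]=np.nan
    return W.reshape(*d.shape,3)
def save(p,n): cv2.imwrite("pics/"+n,p[:,:,::-1])
E
python3 - <<'E'
from h import *
ims=[]
for n in("scene","top"):
    p,d,m=cam(n); ims.append(p)
    W=cloud(m,d); np.savez("/tmp/%s.npz"%n,p=p,d=d,W=W)
    for t in("bed","bed_corner","pad1","pad4","control_box","start_top","carton","flask","can","tape"):
        for r in robot.pinpoint(t,n)[:3]:
            c=r["centre"];print(n,t,np.round(c),round(r["score"],2),np.round(W[int(np.clip(c[1],0,383)),int(np.clip(c[0],0,511))],3))
save(cv2.resize(np.vstack([ims[0]]),(800,600)),"a_scene.png");save(cv2.resize(ims[1],(800,600)),"a_top.png")
print(robot.get_time(),robot.get_tcp_pos(),robot.get_ee_rot())
E
```

```text
scene bed_corner [291. 264.] 0.89 [0.703 0.179 0.033]
scene pad1 [295. 176.] 0.88 [0.362 0.084 0.008]
scene pad1 [255. 227.] 0.66 [0.632 0.048 0.045]
scene pad4 [295. 176.] 0.88 [0.362 0.084 0.008]
scene pad4 [255. 227.] 0.66 [0.632 0.048 0.045]
scene control_box [165. 169.] 0.74 [ 0.525 -0.314  0.056]
scene start_top [159. 153.] 0.5 [ 0.488 -0.35   0.078]
scene start_top [258. 228.] 0.38 [0.629 0.056 0.04 ]
scene carton [358. 228.] 0.6 [0.549 0.329 0.072]
scene can [289. 265.] 0.66 [0.701 0.174 0.015]
scene can [394. 285.] 0.57 [0.676 0.455 0.051]
scene tape [327. 281.] 0.77 [ 0.702  0.286 -0.001]
scene tape [115. 187.] 0.7 [ 0.647 -0.422  0.051]
top bed [253. 172.] 0.57 [0.596 0.044 0.046]
top bed [360. 201.] 0.19 [ 0.489 -0.312  0.068]
top bed_corner [211. 151.] 0.62 [0.668 0.182 0.059]
top bed_corner [359. 200.] 0.27 [ 0.493 -0.312  0.069]
top pad1 [329. 150.] 0.91 [ 0.676 -0.222  0.015]
top pad1 [239. 246.] 0.81 [0.351 0.092 0.004]
top pad1 [247. 166.] 0.45 [0.617 0.061 0.043]
top pad4 [329. 150.] 0.91 [ 0.676 -0.222  0.015]
top pad4 [239. 246.] 0.81 [0.351 0.092 0.004]
top pad4 [247. 166.] 0.45 [0.617 0.061 0.043]
top control_box [357. 201.] 0.95 [ 0.491 -0.309  0.051]
top start_top [366. 200.] 0.6 [ 0.492 -0.335  0.072]
top carton [169. 208.] 0.69 [0.473 0.322 0.078]
top carton [360. 200.] 0.22 [ 0.493 -0.312  0.069]
top flask [392. 160.] 0.85 [ 0.619 -0.416  0.108]
top can [132. 158.] 0.64 [0.636 0.438 0.111]
top tape [183. 147.] 0.74 [0.696 0.287 0.006]
1.1 [0.28610123 0.58362893 0.4047451 ] [-1.79997952e+02 -3.79250324e-03  1.53886984e+02]
```

View pics/a_scene.png

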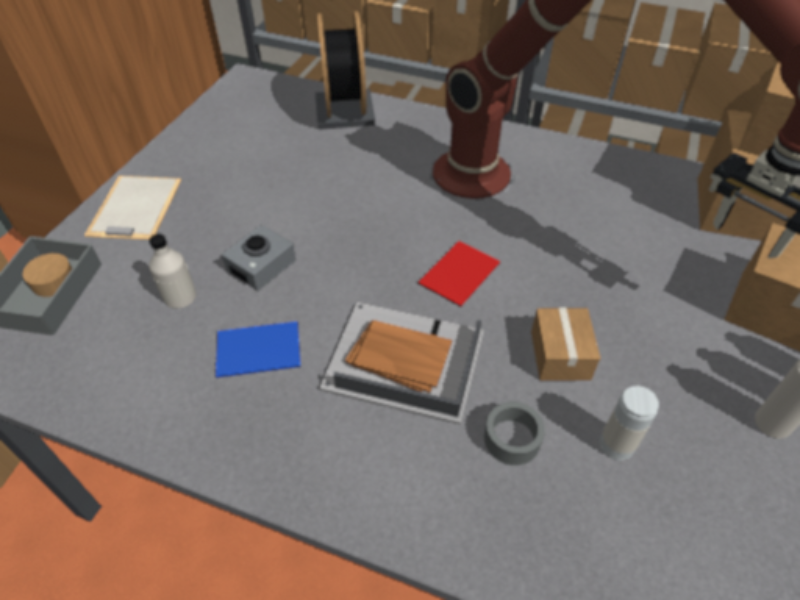

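View pics/a_top.png

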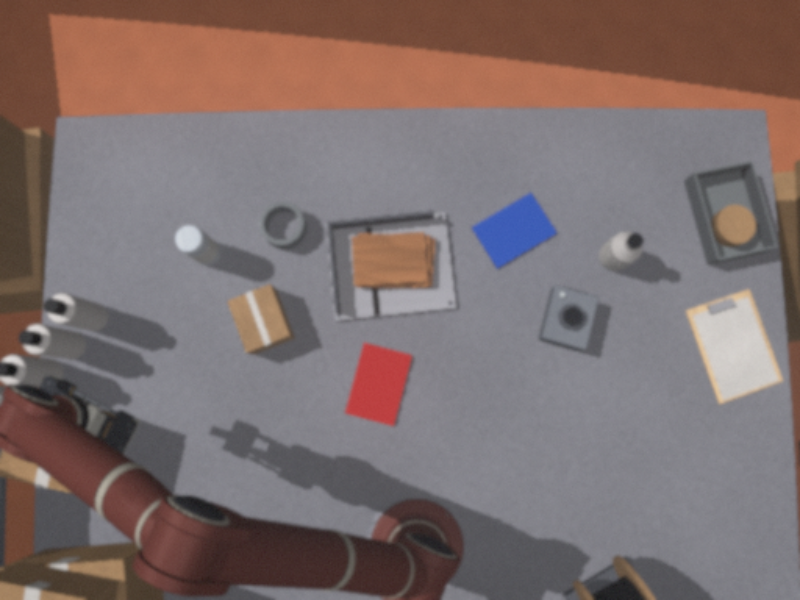

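The boards could be confused with three things in the top image. The blue board is at (329,150), the red board at (239,246), and the brown stack on the steel bed is at about (250,166). I choose the brown stack. Next I take a close wrist view of it.

```bash
cat >> h.py <<'E'
from scipy.spatial.transform import Rotation as Rot
def wcam():
    T=np.array(robot.get_tcp_pos());Rt=Rot.from_euler("xyz",robot.get_ee_rot(),degrees=True).as_matrix()
    p,d=robot.camera("wrist");m=dict(robot.camera_model("wrist"));M=np.array(m["mount"])
    Rw=Rt@M[:3,:3];tw=Rt@M[:3,3]+T
    m["R"]=Rw.T;m["t"]=-Rw.T@tw
    return p,d,m
E
python3 - <<'E'
from h import *
print(np.round(robot.camera_model("wrist")["mount"],3).tolist())
best=None
for yaw in (-180,-90,0,90):
    q=robot.ik([0.56,0.045,0.42],[180,0,yaw]);print(yaw,None if q is None else np.round(q,0))
robot.reach([0.56,0.045,0.42],[180,0,90])
p,d,m=wcam();W=cloud(m,d);save(cv2.resize(p,(800,600)),"b_wrist.png")
np.savez("/tmp/w.npz",p=p,d=d,W=W,R=m["R"],t=m["t"],K=m["camera_matrix"],D=m["D"])
for t in("bed","bed_corner","pad4","start_top"):
    for r in robot.pinpoint(t,"wrist")[:2]:
        c=r["centre"];print(t,np.round(c),round(r["score"],2),np.round(W[int(np.clip(c[1],0,383)),int(np.clip(c[0],0,511))],3))
print(robot.get_time(),robot.get_tcp_pos(),robot.get_ft_force())
E
```

```text
[[0.001, -0.97, -0.244, 0.067], [1.0, 0.001, -0.0, 0.0], [0.0, -0.244, 0.97, 0.019], [0.0, 0.0, 0.0, 1.0]]
-180 [-8. 26.  1. 95. -1. 58. 84.]
-90 [  9.  28. -25.  95.  13.  60. 160.]
0 [-33.  31.  42.  96. -23.  62. -74.]
90 [-21.  28.  23.  96. -12.  59.   5.]
bed_corner [380.  45.] 0.75 [0.69  0.177 0.013]
pad4 [349. 359.] 0.97 [0.577 0.069 0.347]
pad4 [309. 168.] 0.83 [0.617 0.053 0.045]
3.5167 [0.56002825 0.04562935 0.41991484] [-0.95083391 -0.07102511  0.27510492]
```

View pics/b_wrist.png

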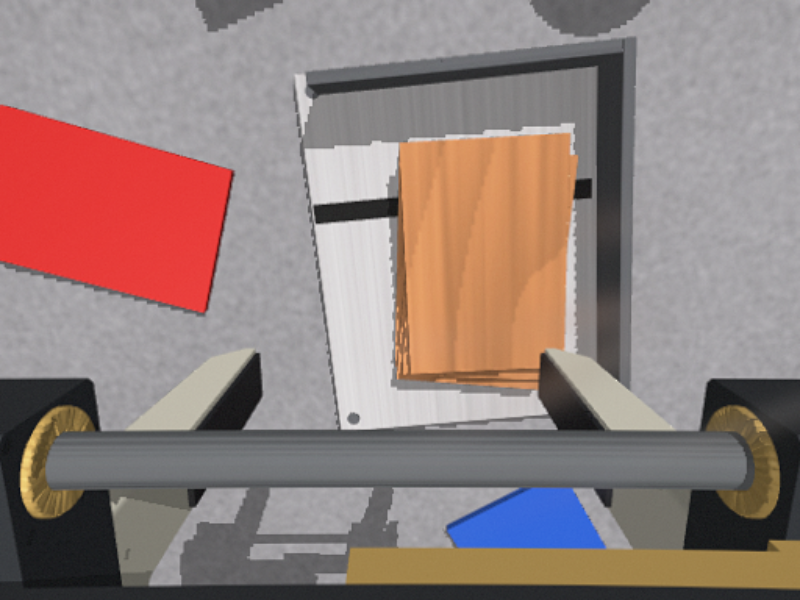

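The picture confirms the brown stack at about (485,260). The far fence is on the right at x≈615 px and the left fence on top at y≈60 px. Next I fit the fences and the board edges from depth.

```bash
cat >> h.py <<'E'
def fitbed(W):
    """bed pose (corner xy, yaw) from fence tops (two-strip fit)"""
    from scipy.optimize import least_squares
    P=W.reshape(-1,3);P=P[np.isfinite(P).all(1)]
    s=P[(abs(P[:,2]-.056)<.005)&(P[:,0]>.45)&(P[:,0]<.76)&(P[:,1]>-.12)&(P[:,1]<.23)][:,:2]
    def res(v):
        c,t=v[:2],v[2];q=(s-c)@np.array([[np.cos(t),-np.sin(t)],[np.sin(t),np.cos(t)]])
        a=np.where((q[:,1]>-.23)&(q[:,1]<.02),abs(q[:,0]-.004),9);b=np.where((q[:,0]>-.2)&(q[:,0]<.02),abs(q[:,1]-.004),9)
        return np.minimum(np.minimum(np.maximum(a-.003,0),np.maximum(b-.003,0)),.03)
    b=None
    for t0 in np.radians([-6,-2,2,6,10]):
        for dx in(-.01,.01):
            r=least_squares(res,[.69+dx,.175,t0],loss="soft_l1",f_scale=.002,diff_step=1e-3)
            if b is None or r.cost<b.cost:b=r
    return b.x,len(s),b.cost
def tobed(x,W):
    c,t=x[:2],x[2]
    q=(W[...,:2]-c)@np.array([[np.cos(t),-np.sin(t)],[np.sin(t),np.cos(t)]])+[.095,.12]
    return np.concatenate([q,W[...,2:]],-1)
def brown(p):
    h=cv2.cvtColor(p,cv2.COLOR_RGB2HSV);return (h[...,0]>5)&(h[...,0]<20)&(h[...,1]>90)
E
python3 - <<'E'
from h import *
d=np.load("/tmp/w.npz");W=d["W"];p=d["p"]
x,n,c=fitbed(W);print("corner",x[:2],"yaw",np.degrees(x[2]),n,c)
B=tobed(x,W);m=(brown(p))&(B[...,2]>.01)&(B[...,2]<.055)&(abs(B[...,0])<.12)&(abs(B[...,1])<.14)
for lo,hi in((.012,.024),(.024,.032),(.032,.040),(.041,.05)):
    k=m&(B[...,2]>lo)&(B[...,2]<=hi);q=B[k][:,:2]
    if len(q)>5:print(lo,len(q),"z",np.median(B[k][:,2]),"min",q.min(0).round(4),"max",q.max(0).round(4))
k=m&(B[...,2]>.040);r=cv2.minAreaRect((B[k][:,:2]*1000).astype(np.float32));print("top rect",r)
k=(~m)&(abs(B[...,2]-.012)<.004)&(abs(B[...,0])<.1);print("plate z",np.median(B[k][:,2]))
f=(abs(B[...,2]-.056)<.004)&(abs(B[...,0])<.13)&(abs(B[...,1])<.14)
q=B[f];print("fence pts far",np.percentile(q[q[:,1]<.1][:,0],[5,50,95]),"left",np.percentile(q[q[:,0]<.08][:,1],[5,50,95]))
t=np.load("/tmp/top.npz");Wt=t["W"]; pt=t["p"]
g=cv2.cvtColor(pt,cv2.COLOR_RGB2GRAY);k=(g<60)&(abs(Wt[...,0]-.49)<.05)&(abs(Wt[...,1]+.325)<.05)
print("button",Wt[k].mean(0),np.percentile(Wt[k],[5,95],axis=0),k.sum())
E
```

```text
corner [0.69117596 0.17980465] yaw 5.574612348134507 4217 0.00028212203082451795
0.012 423 z 0.020668696455696488 min [-0.059  -0.0775] max [0.0815 0.0739]
0.024 534 z 0.028711095729918666 min [-0.0585 -0.1029] max [ 0.0456 -0.0071]
0.032 621 z 0.036645877810354034 min [-0.0533 -0.092 ] max [0.0753 0.0646]
0.041 15248 z 0.04461104809218297 min [-0.048  -0.0801] max [0.0678 0.0829]
top rect ((10.207695007324219, 0.6067886352539062), (160.64283752441406, 110.46269989013672), 87.53882598876953)
plate z 0.012567381907076357
fence pts far [0.09543632 0.09863968 0.10278427] left [0.12036956 0.12396672 0.12783158]
button [ 0.48498136 -0.33424989  0.07621617] [[ 0.47296108 -0.34718826  0.07096411]
 [ 0.49774538 -0.32027845  0.08197587]] 70
```

```bash
cat >> h.py <<'E'
X0=np.array([.69118,.17980,np.radians(5.575)])
def bw(x,y):
    c,s=np.cos(X0[2]),np.sin(X0[2]);dx,dy=x-.095,y-.12
    return np.array([X0[0]+c*dx-s*dy,X0[1]+s*dx+c*dy])
ZT=.0150+.186; UP=.0150+.186+.075
def F(): return np.array(robot.get_ft_force())
def push(axis,other,start,near,limit,fmax=14,lift=True,down=True):
    """push along bed axis 0(+x)/1(+y); TCP coords in bed frame"""
    pos=lambda a:bw(a,other) if axis==0 else bw(other,a)
    yaw=np.degrees(X0[2])+(0 if axis==0 else 90)
    n=pos(1)-pos(0); P=lambda a,z:[*pos(a),z]
    if down:
        robot.reach(P(start,UP),[180,0,yaw]); robot.move_l(P(start,ZT),feed=.12)
    f0=F(); print("down F",f0.round(1))
    a=start; log=[]
    while a<limit-1e-6:
        step=.008 if a<near-.008 else .001
        a=min(a+step,limit); robot.move_l(P(a,ZT),feed=.06 if step>.002 else .03)
        f=-(F()-f0)[:2]@n; log.append((round(a*1000,1),round(float(f),1)))
        if f>fmax: break
    print(log, "t",robot.get_time())
    robot.move_l(P(a-.015,ZT),feed=.06)
    if lift: robot.move_l(P(a-.015,UP),feed=.2)
    return a
E
python3 - <<'E'
from h import *
robot.reach([*bw(-.10,-.005),UP+.03],[180,0,np.degrees(X0[2])])
print(robot.get_time())
a=push(0,-.005,-.10,-.032,-.016)
E
```

```text
4.5417
down F [-0.2  0.5  0.1]
[(-92.0, 0.4), (-84.0, -0.6), (-76.0, -0.0), (-68.0, -1.4), (-60.0, 1.4), (-52.0, 1.0), (-44.0, 0.6), (-36.0, 1.2), (-35.0, 3.9), (-34.0, 3.2), (-33.0, 4.2), (-32.0, 5.8), (-31.0, 5.6), (-30.0, 6.5), (-29.0, 6.7), (-28.0, 7.4), (-27.0, 6.7), (-26.0, 6.9), (-25.0, 7.6), (-24.0, 6.2), (-23.0, 7.4), (-22.0, 9.1), (-21.0, 8.4), (-20.0, 9.1), (-19.0, 11.0), (-18.0, 13.6), (-17.0, 14.1)] t 12.5833
```

```bash
cat >> h.py <<'E'
def look(name=None,other=(.0,.0)):
    p,d,m=wcam();W=cloud(m,d);B=tobed(X0,W)
    k0=brown(p)&(B[...,2]>.014)&(B[...,2]<.055)&(abs(B[...,0])<.12)&(abs(B[...,1])<.14)
    for lo,hi in((.014,.024),(.024,.032),(.032,.040),(.041,.05)):
        k=k0&(B[...,2]>lo)&(B[...,2]<=hi);q=B[k][:,:2]*1000
        if len(q)>5:print(int(lo*1000),len(q),"lo",np.percentile(q,.5,axis=0).round(1),"hi",np.percentile(q,99.5,axis=0).round(1))
    k=k0&(B[...,2]>.041);print("top",cv2.minAreaRect((B[k][:,:2]*1000).astype(np.float32)))
    if name: save(cv2.resize(p,(800,600)),name)
E
python3 - <<'E'
from h import *
robot.grip(.72)
robot.reach([*bw(.025,-.12),UP],[180,0,95.575])
a=push(1,.040,-.125,-.062,-.044,fmax=14,lift=True)
print(robot.get_tcp_pos(),bw(.04,a-.015))
robot.reach([*bw(-.01,-.03),.42],[180,0,95.575]);look("c.png");print(robot.get_time())
E
```

```text
down F [-0.8 -0.8 -0.1]
[(-117.0, -1.9), (-109.0, -0.3), (-101.0, -1.0), (-93.0, 0.9), (-85.0, -0.7), (-77.0, -0.6), (-69.0, 0.1), (-68.0, 0.5), (-67.0, 2.7), (-66.0, 2.9), (-65.0, 2.2), (-64.0, 2.6), (-63.0, 3.3), (-62.0, 3.1), (-61.0, 2.6), (-60.0, 2.7), (-59.0, 3.9), (-58.0, 3.5), (-57.0, 4.6), (-56.0, 4.7), (-55.0, 4.0), (-54.0, 4.7), (-53.0, 4.5), (-52.0, 3.6), (-51.0, 4.5), (-50.0, 4.0), (-49.0, 4.6), (-48.0, 5.1), (-47.0, 6.1), (-46.0, 7.6), (-45.0, 8.9), (-44.0, 9.8)] t 24.6333
[ 0.65340224 -0.00283299  0.27559049] [ 0.65382976 -0.00369648]
41 18160 lo [-14.2 -39. ] hi [ 94.9 120. ]
top ((40.86778259277344, 40.59626007080078), (160.47605895996094, 110.28433990478516), 89.94157409667969)
26.275
```

View pics/c.png

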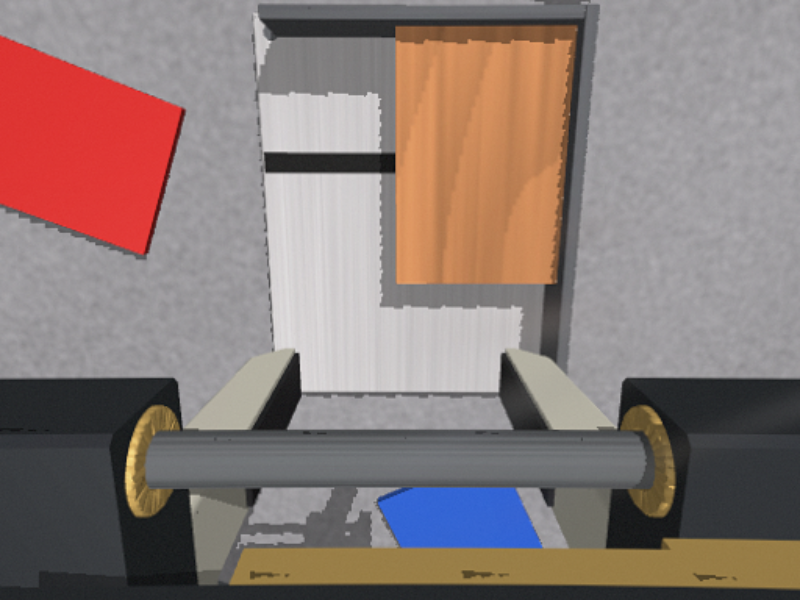

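The picture shows the stack square in the corner, at about (395–577, 27–284) px, with no lower edges showing. I do one firmer tap on each side, then look again.

Run:
```python
from h import *
push(1,.040,-.065,-.048,-.036,fmax=20)
robot.grip(1.0)
robot.reach([*bw(-.04,.0),UP],[180,0,5.575])
push(0,.035,-.036,-.022,-.010,fmax=22)
robot.reach([*bw(-.01,-.03),.42],[180,0,95.575]);look();print(robot.get_time())
m=None
robot.reach([*bw(.04,-.13),.40],[180,0,95.575]);look("d.png")
print(robot.get_time())
```

```text
down F [0.3 0.8 0.2]
[(-57.0, 1.0), (-49.0, 2.4), (-48.0, 4.0), (-47.0, 6.0), (-46.0, 7.2), (-45.0, 7.7), (-44.0, 9.2), (-43.0, 10.5), (-42.0, 12.0), (-41.0, 12.2), (-40.0, 14.3), (-39.0, 14.6), (-38.0, 16.1), (-37.0, 16.9), (-36.0, 17.9)] t 31.5417
down F [-0.2  0.2  0.3]
[(-28.0, 0.1), (-27.0, -0.5), (-26.0, 0.0), (-25.0, 0.8), (-24.0, -0.1), (-23.0, 1.3), (-22.0, 5.4), (-21.0, 6.2), (-20.0, 7.5), (-19.0, 9.6), (-18.0, 11.0), (-17.0, 13.3), (-16.0, 14.4), (-15.0, 15.6), (-14.0, 17.3), (-13.0, 19.6), (-12.0, 19.6), (-11.0, 21.6), (-10.0, 23.4)] t 40.0833
41 17980 lo [-13.9 -38.5] hi [ 95.1 119.9]
top ((41.04085159301758, 40.822593688964844), (159.8770294189453, 109.92924499511719), 89.90460205078125)
42.2167
14 105 lo [-15.9 -39.6] hi [ 92.4 -23.9]
24 107 lo [-12.5 -39.6] hi [ 94.5 -39.3]
41 9833 lo [-13.5 -39.4] hi [95.1 28.1]
top ((40.79287338256836, -5.483188629150391), (68.2354507446289, 110.28955078125), 89.93568420410156)
42.7917
```

View pics/d.png

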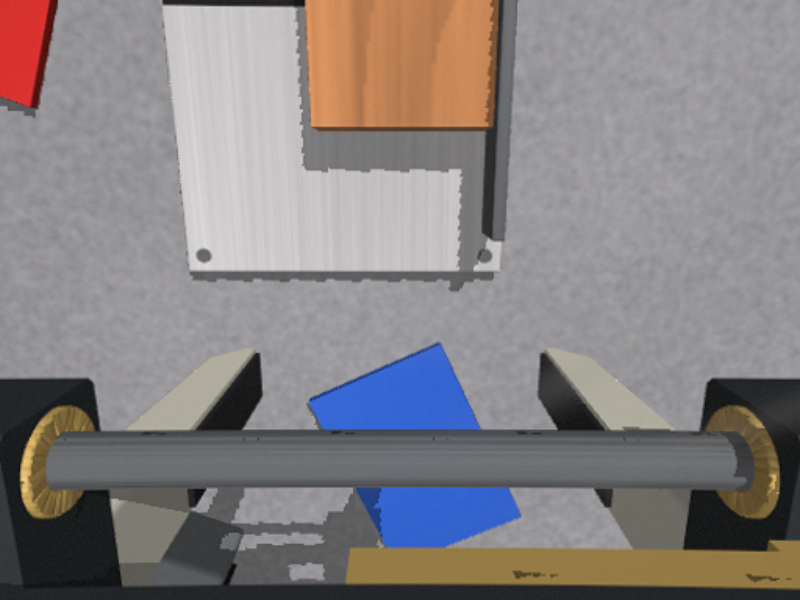

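All the board edges coincide: the right face is one straight line at row ~128 px. Now the button: I take one wrist fix on it first.

Run:
```python
from h import *
robot.grip(0.0)
robot.reach([.487,-.40,.36],[180,0,60])
p,d,m=wcam();W=cloud(m,d);save(cv2.resize(p,(640,480)),"e.png")
for r in robot.pinpoint("start_top","wrist")[:2]:
    c=r["centre"];print(np.round(c),round(r["score"],2),W[int(c[1]),int(c[0])].round(4))
g=cv2.cvtColor(p,cv2.COLOR_RGB2GRAY);k=(g<70)&(np.hypot(W[...,0]-.485,W[...,1]+.334)<.035)&(W[...,2]>.055)
P=W[k];print(k.sum(),np.median(P,0),np.percentile(P,[2,98],axis=0).round(4).tolist())
print(robot.get_time())
```

```text
[212. 129.] 0.65 [ 0.485  -0.3366  0.0782]
7103 [ 0.4877285  -0.35711563  0.27227078] [[0.4661, -0.3677, 0.0763], [0.5018, -0.3224, 0.2934]]
45.725
```

View pics/e.png

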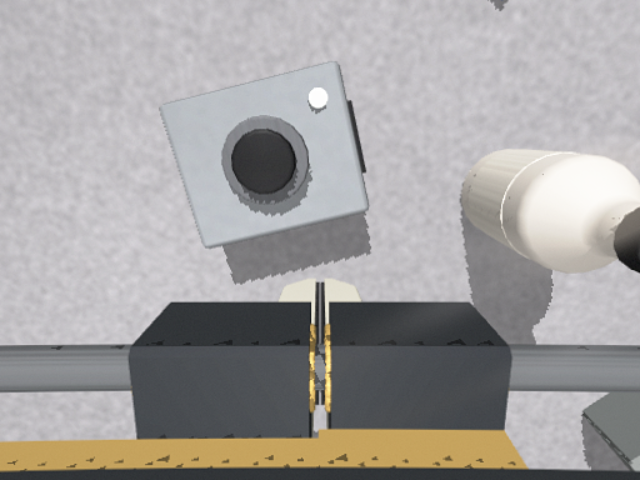

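The button centre is at (262,160) px, world (0.485, −0.337), with its top at z≈0.078. Using a yaw of 0 keeps the gripper body clear of the bottle.

Run:
```python
from h import *
x,y=.485,-.3366
robot.reach([x,y,.31],[180,0,0])
robot.move_l([x,y,.274],feed=.12);f0=F();z=.274;log=[]
while z>.240:
    z-=.0015;robot.move_l([x,y,z],feed=.05);f=(F()-f0)[2];log.append((round(z*1000-186,1),round(float(robot.get_tcp_pos()[2])*1000-186,1),round(float(f),1)))
    if f>22:break
robot.pause(.3);print(log,F().round(1),robot.get_time())
robot.move_l([x,y,.33],feed=.15)
robot.reach([.45,-.15,.42],[180,0,45])
print(robot.get_time())
p,d,m=cam("top");W=cloud(m,d);B=tobed(X0,W);k=brown(p)&(B[...,2]>.03)&(B[...,2]<.055)&(abs(B[...,0])<.12)&(abs(B[...,1])<.14)
print(cv2.minAreaRect((B[k][:,:2]*1000).astype(np.float32)));
for t in("carton","flask","can","tape"):print(t,[np.round(r["centre"]) for r in robot.pinpoint(t,"top")[:1]])
```

```text
[(86.5, 87.2, 0.8), (85.0, 85.1, 0.4), (83.5, 83.4, 0.2), (82.0, 81.9, 0.5), (80.5, 80.4, 0.8), (79.0, 78.9, -0.1), (77.5, 77.6, -0.1), (76.0, 76.2, 2.7), (74.5, 74.6, 3.6), (73.0, 73.1, 5.3), (71.5, 71.6, 5.2), (70.0, 71.4, 11.1), (68.5, 71.3, 19.3), (67.0, 71.1, 27.3)] [-4.5  5.3 26.3] 50.825
52.3417
((42.13174819946289, 41.261962890625), (155.0086212158203, 108.84966278076172), 89.71682739257812)
carton [array([168., 203.])]
flask [array([391., 161.])]
can [array([134., 164.])]
tape [array([134., 160.])]
```

The button bottomed out with clear, stiff contact at z≈71.4 mm and was then released. The stack is still square and the other objects are where they were.

```bash
python3 -c "
from station import robot
print(robot.sign_off(),robot.get_time())"
```

```text
the job is handed in; nothing more can be done
the job is handed in; nothing more can be done
```

I pushed the four boards square and flush against both fences, then pressed the start button fully down and released it, and handed the job in after about 52 s of the 67 s allowed.

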